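# Set up the glue-up jig with taper pins and its gauge

### The job

Get the glue-up jig on the workshop table ready. Take every locating pin from the wooden rack and tap or push it down firmly into a free socket of its own size on the jig, until its collar sits flat on the socket and the taper grips by itself. Only when all the pins are home, slide the gauge blade whose tongue fills the gap of the gauge stop flat into that gap until its shoulders meet the stop, lay the other blade flat, grip up, in the grey tray, and leave everything else on the table where it is.

Things in the scene. Friction and masses are not known exactly. Their poses are not given: they have to be found in the camera images.
- pin_s1: slim steel locating pin, upright in the rack, may be absent: round tapered shank 42 mm long, 18 mm across under the collar, 10.4 mm at the tip; round collar 34 mm across, 6 mm thick; above it a round grip barrel 22 mm across, 42 mm tall (top 48 mm above origin). Origin: centre of the collar's underside, z up. About 0.12 kg.
- pin_s2: slim steel locating pin, upright in the rack, may be absent: round tapered shank 42 mm long, 18 mm across under the collar, 10.4 mm at the tip; round collar 34 mm across, 6 mm thick; above it a round grip barrel 22 mm across, 42 mm tall (top 48 mm above origin). Origin: centre of the collar's underside, z up. About 0.12 kg.
- pin_l1: stout steel locating pin, upright in the rack, may be absent: round tapered shank 42 mm long, 28 mm across under the collar, 20.4 mm at the tip; round collar 45 mm across, 6 mm thick; above it a round grip barrel 32 mm across, 42 mm tall (top 48 mm above origin). Origin: centre of the collar's underside, z up. About 0.2 kg.
- pin_l2: stout steel locating pin, upright in the rack, may be absent: round tapered shank 42 mm long, 28 mm across under the collar, 20.4 mm at the tip; round collar 45 mm across, 6 mm thick; above it a round grip barrel 32 mm across, 42 mm tall (top 48 mm above origin). Origin: centre of the collar's underside, z up. About 0.2 kg.
- socket_s1_mouth (a point): mouth of a slim socket (centre of its top face, z up): aluminium block 50 mm square, 50 mm high, on the jig board, 25 mm square hole with sprung brass jaws for a slim pin (18 mm shank). Home: collar on that face. A pin dropped in stops about 6 to 11 mm above; about 8 to 16 N down the axis drives it home, then friction holds it. Sockets in a row 86 mm apart.
- socket_s2_mouth (a point): mouth of a slim socket (centre of its top face, z up): aluminium block 50 mm square, 50 mm high, on the jig board, 25 mm square hole with sprung brass jaws for a slim pin (18 mm shank). Home: collar on that face. A pin dropped in stops about 6 to 11 mm above; about 8 to 16 N down the axis drives it home, then friction holds it. Sockets in a row 86 mm apart.
- socket_l1_mouth (a point): mouth of a stout socket (centre of its top face, z up): aluminium block 62 mm square, 50 mm high, on the jig board, 35 mm square hole with sprung brass jaws for a stout pin (28 mm shank). Home: collar on that face. A pin dropped in stops about 6 to 11 mm above; about 8 to 16 N down the axis drives it home, then friction holds it. Sockets in a row 86 mm apart.
- socket_l2_mouth (a point): mouth of a stout socket (centre of its top face, z up): aluminium block 62 mm square, 50 mm high, on the jig board, 35 mm square hole with sprung brass jaws for a stout pin (28 mm shank). Home: collar on that face. A pin dropped in stops about 6 to 11 mm above; about 8 to 16 N down the axis drives it home, then friction holds it. Sockets in a row 86 mm apart.
- rack: wooden pin rack, fixed, 150 x 150 x 56 mm, with four loose square holes at x, y = +-37.5 mm in which the pins hang by their collars (slim holes on the -y side). Origin: centre of its underside. A hanging pin can lean a little and lifts straight out.
- blade_wide: wide steel gauge blade, lying flat, 0.18 kg: tongue 38 mm wide, 47 mm long, 8 mm thick along +x from the origin; behind it a head 60 mm wide (y), 28 mm long, 8 mm thick, its front edges the shoulders; on it a black grip block 24 mm (x) by 20 mm (y), top 48 mm above the underside, centre at x = -15 mm. Origin: underside, mid-width, in the shoulders' plane; z up.
- blade_narrow: narrow steel gauge blade, lying flat, 0.18 kg: tongue 22 mm wide, 47 mm long, 8 mm thick along +x from the origin; behind it a head 60 mm wide (y), 28 mm long, 8 mm thick, its front edges the shoulders; on it a black grip block 24 mm (x) by 20 mm (y), top 48 mm above the underside, centre at x = -15 mm. Origin: underside, mid-width, in the shoulders' plane; z up.
- blade_wide_mid (a point): point in the wide blade's plate, 10 mm ahead (x) of its origin, middle of its whole length
- blade_narrow_mid (a point): point in the narrow blade's plate, 10 mm ahead (x) of its origin, middle of its whole length
- stop_wide: heavy (2 kg, not fixed) stop with the wide gap, or None (one of the two stops is there): two steel cheeks 60 mm long, 30 mm wide and high, 42 mm apart, table between them, a steel bridge over their far 20 mm (30 to 40 mm high). Origin: table height, middle of the gap's mouth, in the plane of the cheeks' front faces; x into the gap, z up. The wide blade is home when origins meet, x along x.
- stop_narrow: heavy (2 kg, not fixed) stop with the narrow gap, or None (one of the two stops is there): two steel cheeks 60 mm long, 30 mm wide and high, 26 mm apart, table between them, a steel bridge over their far 20 mm (30 to 40 mm high). Origin: table height, middle of the gap's mouth, in the plane of the cheeks' front faces; x into the gap, z up. The narrow blade is home when origins meet, x along x.
- tray: grey open tray, fixed, outside 130 mm (x) by 115 mm (y), walls 4 mm thick and 22 mm high, floor about 4 mm thick. Origin: centre of its underside. A blade fits flat in it with its length along the tray's x.
- tape: roll of blue tape 90 mm across, 24 mm high, a bystander
- offcut: wood offcut 90 x 45 x 22 mm, a bystander
- mug: white mug 90 mm high, a bystander

How it is judged:
By the outcome, as a careful person would: the job done as asked, in the order asked, and still so for the second after the job is handed in, with the robot touching nothing.
Of pin_s1, pin_s2, pin_l1, pin_l2 only 3 to 4 are there at a start; the rules pass over those that are not, and their reading is None.
Of stop_wide, stop_narrow only 1 to 1 are there at a start; the rules pass over those that are not, and their reading is None.
At some moment in a run one of blade_wide, blade_narrow may be knocked a few centimetres aside while the robot is not near it.
It also fails if it takes over 210 s, if anything falls off the work surface, if the arm or the gripper's body presses on something with over 40 N, if the wrist force passes 120 N, or if a joint passes its speed limit or range.

### The arm

A 6-joint arm with a two-finger parallel gripper is mounted at the origin on the work surface. World frame = base frame: x ahead of the robot, y to its left, z up, the work surface at z = 0. Lengths are in m, angles in degrees, forces in N, time in s.
With the tool pointing down it reaches from about 0.275 to 0.825 m from the base axis. Payload 4.9 kg.
Tool frame: the origin (TCP) lies between the finger pads; the fingertips stand 14 mm ahead of it and the grasp point (between the pads) lies 5 mm behind it; z points along the fingers, y is the line along which they close (so a half turn about z gives the same grasp; the last joint's range is limited). The gripper opens to 85 mm and grips with 20 to 120 N. Pads are 22 mm wide; open, the fingers measure 114 mm over their backs; the gripper's body (76 mm by 85 mm) begins 54 mm behind the grasp point. The pads swing forward as they close: fully open they stand 13 mm farther back than shut.
Start: joints at [63.472, 18.69, -11.035, 60.275, 0, 82.311], TCP at [0.178, 0.521, 0.245] pointing down, gripper open.
Joint ranges: [-152.03, 152.03], [-55.5, 102.48], [-74.3, 77.21], [-110.64, 120.58], [-84.22, 78.4], [-180, 180]. Speed limits (degrees/s): [147.25, 147.25, 180, 180, 180, 180].

### API

Orientations are given as a 3x3 rotation matrix whose columns are the frame's x, y, z axes.
In Python, from bench import r, optics, ticket gives the robot as it stands. The module is installed in compiled form; this text tells all that it offers.
- The arm moves only by the tool send_rows, never from a script. Its argument "increments" is one flat list of numbers, 7 for each row, row after row: the shift along the tool's x, y, z each as a share of 0.08 m, from -1 to 1, then the turn, a rotation vector about the tool's x, y, z each as a share of 45 degrees, from -1 to 1, then the closure, from 0 (fully open) to 1 (shut). In form: [dx, dy, dz, ax, ay, az, fingers, dx, dy, dz, ax, ay, az, fingers, ...]. A call has 1 to 12 rows; each row shifts and turns the commanded pose from where the row before left it, along the tool's axes as they then stand; what a row does not reach is not made up. A row lasts 1/10 s, in which the tool goes at most 50 mm and 8.59 degrees, less where a joint would pass 70% of its speed; a pose out of reach is approached as far as the arm can. A call with a number of a shift or a turn outside -1 to 1 is refused whole. A call with a gripper value outside its range is refused whole. The fingers move at their own pace and stop on an object; the grip force is fixed at half the most. Time passes only in rows, so rows that do not move let the fingers close. It gives the time, the measured TCP pose, the force, the opening and the grip force at its end, in the units of the state.
- r.observe(): the state, without advancing time (a new reading comes with each control period).
- optics.read_camera(name): name is "scene" or "top" or "wrist"; returns the picture (400x640x3 uint8, red, green, blue); there is no depth.
- optics.camera_info(name): a dict with "fov_y" (degrees; the focal length in pixels is half the picture's height over the tangent of half this angle, whatever the lens; pixels are square), "cx", "cy" (the principal point, pixels), "origin" and "attitude" of the camera in the world. Camera axes: x right, y up, looking along -z (the intrinsics and any distortion apply to the point x, -y, -z); pixel columns grow to the right and rows downward; lengths in m; the calibration is good to about 2 mm. A picture is of the moment at which its call begins: read the wrist's pose just before it. camera_info takes no time and is no camera call; for the wrist camera it gives the pose at the moment of the call.
- ticket.sign_off(): hands the job in; it is judged then, once.
The state is a dict: "time_s": time; "joint_pos": joint angles; "qd": joint speeds; "effort": joint torques, N m; "position": TCP position; "ee_rot": TCP orientation; "contact_force": force on the tool from outside, world axes, zero at the start; "torque": the same for the moment, N m; "grip_width": opening from 0.0 (shut) to 1.0 (fully open); "grip_force": force on a finger pad.
Only numpy, scipy, OpenCV 4.12 (cv2) and the standard library are available. Lean on these libraries where they do the work, as an engineer would, in place of code of your own. Each camera call takes 0.05 s, during which the arm holds its last target. There are 200 camera calls.

## Working session

There is one attempt and no reset: what is moved stays moved. The work goes in short steps, Python scripts to look and compute and a tool call to move; the robot and the scene stay as the last step left them, time stands still between calls to the robot, and variables do not carry over. Pictures are saved under pics/ and viewed, at most 14 in all, crops included, and the job is handed in when it is done.

Besides the shell and the picture viewer there is one more tool, called as a command line: name --argument value ..., lists and objects as JSON in quotes. send_rows: Moves the arm, as the interface text tells. Its arguments: {"type":"object","properties":{"increments":{"type":"array","items":{"type":"number","minimum":-1,"maximum":1}}},"required":["increments"]}

```bash
mkdir -p pics; python3 - <<'E'
from bench import r, optics
import cv2
s=r.observe()
print(s['time_s'],s['position'],s['ee_rot'],s['grip_width'])
for n in ("scene","top","wrist"):
    print(n,optics.camera_info(n))
for n in ("scene","top"):
    cv2.imwrite(f"pics/{n}0.png",optics.read_camera(n)[...,::-1])
E
```

```text
0.0 [0.1773461  0.52004353 0.24450906] [[-9.46431454e-01  3.22903868e-01 -7.71714802e-04]
 [ 3.22904703e-01  9.46430252e-01 -1.52679727e-03]
 [ 2.37365491e-04 -1.69419930e-03 -9.99998537e-01]] 1.0012775502158229
scene {'fov_y': 53.77717492020358, 'cx': 325.713417837689, 'cy': 206.05612248774472, 'origin': array([ 1.06412332, -0.32680611,  0.82359863]), 'attitude': array([[ 0.57012666, -0.63276563,  0.52398784],
       [ 0.82152068,  0.44507586, -0.35638638],
       [-0.00770529,  0.63365222,  0.77357966]])}
top {'fov_y': 57.062339958806454, 'cx': 319.0015705327745, 'cy': 193.8796308656915, 'origin': array([0.28994776, 0.02354584, 1.23282705]), 'attitude': array([[ 0.01398924,  0.97559445, -0.21913413],
       [-0.99987358,  0.01530525,  0.004309  ],
       [ 0.00755774,  0.21904614,  0.97568523]])}
wrist {'fov_y': 62.78686429524394, 'cx': 319.099712627668, 'cy': 197.25659504569754, 'origin': array([0.10996067, 0.54366144, 0.37275883]), 'attitude': array([[ 3.22687837e-01, -9.09257209e-01, -2.62914220e-01],
       [ 9.46505180e-01,  3.09780368e-01,  9.03552346e-02],
       [-7.10484539e-04, -2.78006207e-01,  9.60579015e-01]])}
```

View pics/top0.png

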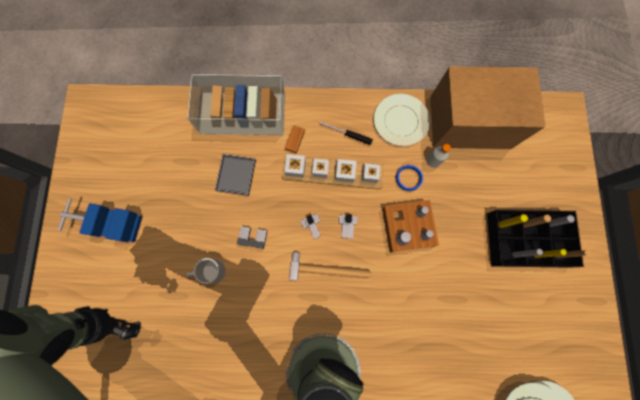

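View pics/scene0.png

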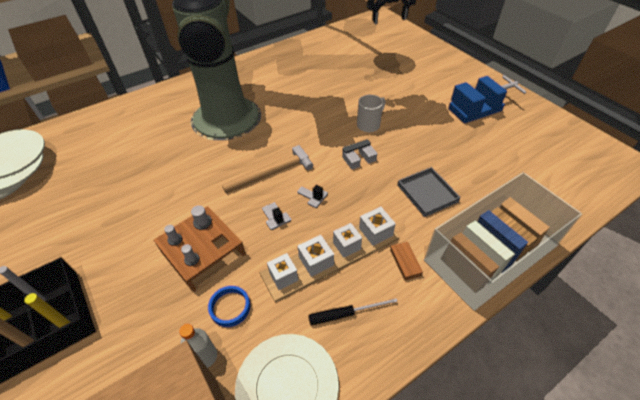

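The top view shows the rack at about (410,226) with three pins at (421,210), (428,234) and (404,237), and an empty hole at (398,214). The sockets sit at (294,165), (320,167), (346,169) and (372,172). The blades are at (311,225) and (348,225), the stop at (252,236) and the tray at (236,174).

```bash
cat > h.py <<'E'
from bench import r, optics
import numpy as np, cv2
def ray(info,u,v):
    f=200/np.tan(np.radians(info['fov_y']/2))
    d=info['attitude']@np.array([(u-info['cx'])/f,-(v-info['cy'])/f,-1]); return info['origin'],d
def pt(info,u,v,z=0):
    o,d=ray(info,u,v); return (o+d*(z-o[2])/d[2]).round(4)
def px(info,p):
    f=200/np.tan(np.radians(info['fov_y']/2))
    c=info['attitude'].T@(np.array(p)-info['origin']); return info['cx']-f*c[0]/c[2], info['cy']+f*c[1]/c[2]
def mv(dp,rot,az=0):
    "world shift -> tool shares total"
    return (rot.T@np.array(dp)/0.08).round(3), az/45
E
python3 - <<'E'
from h import *
i=optics.camera_info('top')
for n,u,v,z in [('s1',294,163,.06),('s2',320,166,.06),('s3',346,168,.06),('s4',372,171,.06),('rackc',410,226,.056),('pinA',422,208,.1),('pinB',428,232,.1),('pinC',404,236,.1),('hole',398,214,.056),('bl',313,221,.04),('br',348,219,.04),('stop',252,236,.03),('tray',236,174,.02),('mug',207,268,.09),('base',325,370,0)]:
    print(n,pt(i,u,v,z))
j=optics.camera_info('scene')
for n,u,v,z in [('s1',378,220,.05),('s4',283,265,.05),('base',225,120,0),('mug',370,100,.09)]: print(n,pt(j,u,v,z))
E
```

```text
s1 [0.6574 0.1031 0.06  ]
s2 [0.6484 0.0164 0.06  ]
s3 [ 0.6429 -0.0701  0.06  ]
s4 [ 0.6339 -0.1564  0.06  ]
rackc [ 0.4528 -0.2763  0.056 ]
pinA [ 0.5041 -0.3051  0.1   ]
pinB [ 0.4289 -0.3201  0.1   ]
pinC [ 0.4154 -0.2453  0.1   ]
hole [ 0.4914 -0.2389  0.056 ]
bl [0.4667 0.0366 0.04  ]
br [ 0.475  -0.0779  0.04  ]
stop [0.4158 0.2348 0.03  ]
tray [0.6275 0.3025 0.02  ]
mug [0.3104 0.3556 0.09  ]
base [ 0.0073 -0.0083  0.    ]
s1 [0.6506 0.1096 0.05  ]
s4 [ 0.6261 -0.1476  0.05  ]
base [ 0.0139 -0.0099  0.    ]
mug [0.2989 0.3634 0.09  ]
```

send_rows --increments '[-0.42,-0.36,-0.07,0,0,0,0,-0.42,-0.36,-0.07,0,0,0,0,-0.42,-0.36,-0.07,0,0,0,0,-0.42,-0.36,-0.07,0,0,0,0,-0.42,-0.36,-0.07,0,0,0,0,-0.42,-0.36,-0.07,0,0,0,0,-0.42,-0.36,-0.07,0,0,0,0,-0.42,-0.36,-0.07,0,0,0,0,-0.42,-0.36,-0.07,0,0,0,0,-0.42,-0.36,-0.07,0,0,0,0,-0.42,-0.36,-0.07,0,0,0,0]'

```text
time_s: 1.2
position: [0.4255, 0.0996, 0.307]
ee_rot: [[-0.946, 0.323, -0.0], [0.323, 0.946, 0.0], [0.0, 0.0, -1.0]]
contact_force: [0.5, 1.0, -0.4]
grip_width: 0.998
grip_force: 0.0
```

send_rows --increments '[0,0,0,0,0,-0.14,0,0,0,0,0,0,-0.14,0,0,0,0,0,0,-0.14,0,0,0,0,0,0,0,0.5,0,0,0,0,0,0,0.5]'

```text
time_s: 1.7
position: [0.4249, 0.1014, 0.3067]
ee_rot: [[-1.0, 0.001, -0.0], [0.001, 1.0, -0.0], [0.0, -0.0, -1.0]]
contact_force: [0.2, -0.2, 0.7]
grip_width: 0.689
grip_force: 0.0
```

```bash
python3 - <<'E'
from h import *
s=r.observe(); print(s['time_s'],s['position'],s['ee_rot'].round(3),s['grip_width'])
i=optics.camera_info('wrist'); im=optics.read_camera('wrist')
import pickle; pickle.dump((i,im),open('w1.pkl','wb'))
cv2.imwrite('pics/w1.png',cv2.resize(im,(800,500),interpolation=cv2.INTER_CUBIC)[...,::-1])
E
```

```text
1.7 [0.42491402 0.10139192 0.3066708 ] [[-1.     0.001 -0.   ]
 [ 0.001  1.    -0.   ]
 [ 0.    -0.    -1.   ]] 0.689206133833632
```

View pics/w1.png

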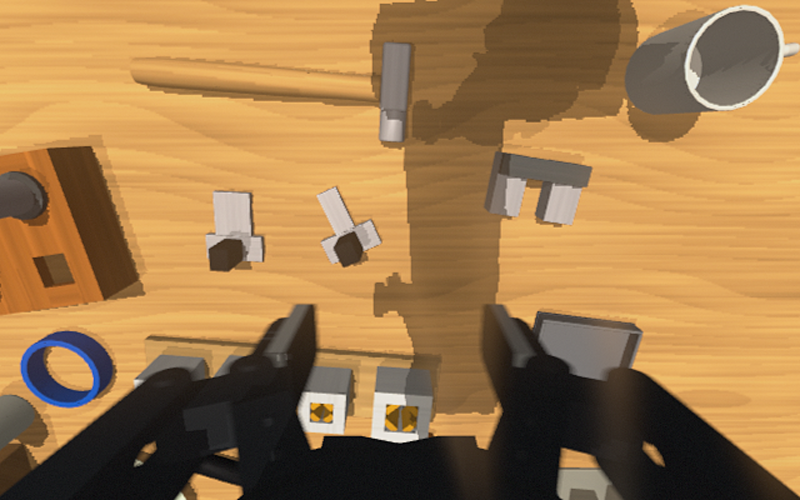

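The wrist view shows the wide blade at (238,240) and the narrow one at (345,230), both with tongues pointing up in the image. The stop, at (540,190), has the narrow gap with its mouth facing down. Slim socket s2 is at (321,412), stout socket s1 at (402,418), and the tray at (585,345).

```bash
python3 - <<'E'
from h import *
import pickle
i,im=pickle.load(open('w1.pkl','rb')); k=1.25
for z in (.05,.056,.06,.065):
    a=pt(i,402/k,418/k,z);b=pt(i,321/k,412/k,z); print(z,a,b,np.linalg.norm(a-b))
for n,u,v,z in [('chkL in front',521,218,0),('chkR in front',539,221,0),('L out top',488,213,.03),('R out',577,225,.03),('emptyhole',54,270,.056),('pinC top',20,195,.104),('wide tongue tip',233,192,.008),('narrow tip',327,193,.008),('grip w',226,257,.048),('grip n',348,251,.048)]:
    print(n,pt(i,u/k,v/k,z))
t=optics.camera_info('top'); im=optics.read_camera('top')
cv2.imwrite('pics/top1.png',cv2.resize(im[145:265,220:460],(800,400),interpolation=cv2.INTER_CUBIC)[...,::-1])
E
```

```text
0.05 [0.6637 0.1056 0.05  ] [0.6557 0.0159 0.05  ] 0.09005603810961262
0.056 [0.6589 0.1055 0.056 ] [0.651  0.0172 0.056 ] 0.08865269313450098
0.06 [0.6557 0.1055 0.06  ] [0.6479 0.0181 0.06  ] 0.08774736463279109
0.065 [0.6517 0.1055 0.065 ] [0.644  0.0192 0.065 ] 0.08664283005534848
chkL in front [0.4475 0.2347 0.    ]
chkR in front [0.4508 0.2545 0.    ]
L out top [0.4359 0.1919 0.03  ]
R out [0.4483 0.2829 0.03  ]
emptyhole [ 0.4869 -0.2352  0.056 ]
pinC top [ 0.4056 -0.2049  0.104 ]
wide tongue tip [ 0.4177 -0.0709  0.008 ]
narrow tip [0.4189 0.0272 0.008 ]
grip w [ 0.4763 -0.0689  0.048 ]
grip n [0.4702 0.0521 0.048 ]
```

View pics/top1.png

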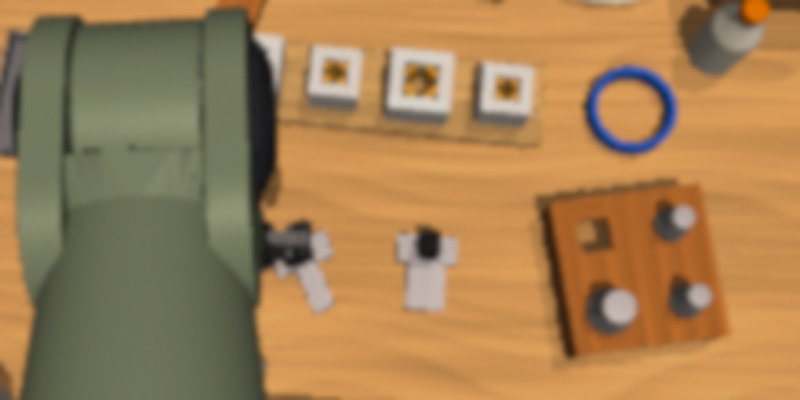

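Top crop: slim sockets s2 at (335,73) and s4 at (508,90), stout s3 at (420,82). Slim pin tops are at (683,217) and (699,296), and the stout pin top is at (619,306).

```bash
python3 - <<'E'
from h import *
t=optics.camera_info('top')
for n,x,y,z in [('s4',508,90,.06),('s3',420,82,.06),('s2',335,73,.06),('A',683,217,.104),('B',699,296,.104),('C',619,306,.104),('hole',595,234,.056)]:
    print(n,pt(t,220+x/3.3333,145+y/3.3333,z))
E
```

```text
s4 [ 0.6305 -0.1576  0.06  ]
s3 [ 0.6373 -0.0701  0.06  ]
s2 [0.6453 0.0147 0.06  ]
A [ 0.4968 -0.3127  0.104 ]
B [ 0.4229 -0.3238  0.104 ]
C [ 0.4126 -0.2495  0.104 ]
hole [ 0.4875 -0.2404  0.056 ]
```

send_rows --increments '[-0.09,-0.518,0.134,0,0,0,0.47,-0.09,-0.518,0.134,0,0,0,0.47,-0.09,-0.518,0.134,0,0,0,0.47,-0.09,-0.518,0.134,0,0,0,0.47,-0.09,-0.518,0.134,0,0,0,0.47,-0.09,-0.518,0.134,0,0,0,0.47,-0.09,-0.518,0.134,0,0,0,0.47,-0.09,-0.518,0.134,0,0,0,0.47,-0.09,-0.518,0.134,0,0,0,0.47,-0.09,-0.518,0.134,0,0,0,0.47,0,0,0,0,0,0,0.47,0,0,0,0,0,0,0.47]'

```text
time_s: 3.0
position: [0.4971, -0.3132, 0.1988]
ee_rot: [[-1.0, 0.001, -0.001], [0.001, 1.0, 0.001], [0.001, 0.001, -1.0]]
contact_force: [0.1, 0.3, -0.5]
grip_width: 0.528
grip_force: 0.0
```

```bash
python3 - <<'E'
from h import *
s=r.observe(); print(s['time_s'],s['position'],s['grip_width'])
i=optics.camera_info('wrist'); im=optics.read_camera('wrist')
import pickle; pickle.dump((i,im),open('w2.pkl','wb'))
print([px(i,p) for p in ((.497,-.313,.104),(.423,-.324,.104),(.413,-.2495,.104))])
cv2.imwrite('pics/w2.png',cv2.resize(im,(800,500),interpolation=cv2.INTER_CUBIC)[...,::-1])
E
```

```text
3.0 [ 0.4970995  -0.31316791  0.19878427] 0.5275101771345252
[(np.float64(317.94858383024444), np.float64(206.1569850978811)), (np.float64(300.86329726110193), np.float64(97.89130693301229)), (np.float64(416.4163636892376), np.float64(81.56089257390482))]
```

View pics/w2.png

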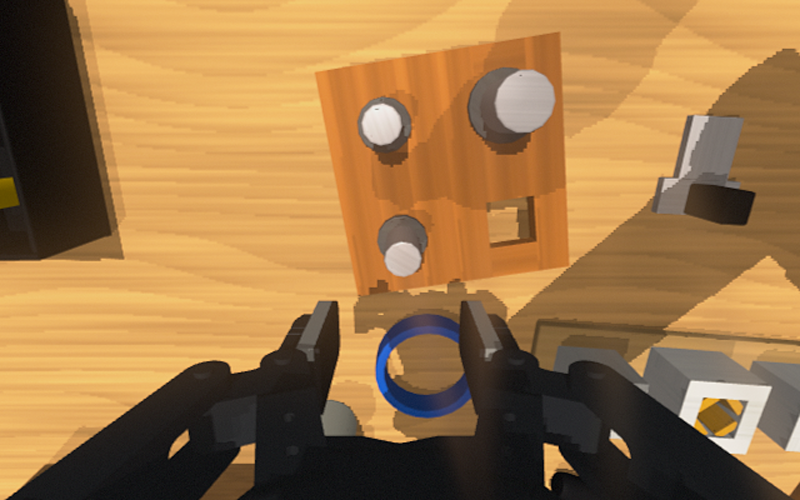

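Slim pin A's top is at (403,258), which is 3 mm to +y of my estimate. Pin B is at (380,123) and stout pin C at (526,100). Descending on A now.

send_rows --increments '[0,0.03,0.3,0,0,0,0.47,0,0,0.3,0,0,0,0.47,0,0,0.3,0,0,0,0.47,0,0,0.3,0,0,0,0.47,0,0,0.13,0,0,0,0.47,0,0,0.13,0,0,0,0.47,0,0,0,0,0,0,1,0,0,0,0,0,0,1,0,0,0,0,0,0,1,0,0,0,0,0,0,1]'

```text
time_s: 4.05
position: [0.4979, -0.3109, 0.0836]
ee_rot: [[-1.0, -0.001, 0.001], [-0.001, 1.0, -0.001], [-0.001, -0.001, -1.0]]
contact_force: [-0.5, -0.4, -0.8]
grip_width: 0.241
grip_force: 58.6
```

send_rows --increments '[0,0,-0.25,0,0,0,1,0,0,-0.3,0,0,0,1,0,0,-0.3,0,0,0,1,0,0,-0.3,0,0,0,1,-0.335,0.385,0,0,0,0,1,-0.335,0.385,0,0,0,0,1,-0.335,0.385,0,0,0,0,1,-0.335,0.385,0,0,0,0,1,-0.335,0.385,0,0,0,0,1,0,0,0,0,0,0,1,0,0,0,0,0,0,1]'

```text
time_s: 5.15
position: [0.6316, -0.1556, 0.1748]
ee_rot: [[-1.0, -0.003, -0.0], [-0.003, 1.0, -0.0], [0.0, -0.0, -1.0]]
contact_force: [-0.0, -0.5, -0.6]
grip_width: 0.241
grip_force: 58.9
```

```bash
python3 - <<'E'
from h import *
s=r.observe(); print(s['time_s'],s['position'],s['grip_width'],s['grip_force'])
i=optics.camera_info('wrist'); im=optics.read_camera('wrist')
import pickle; pickle.dump((i,im),open('w3.pkl','wb'))
p=s['position']
print([px(i,q) for q in (p+[0,0,-.0276],p+[0,0,-.0696],(.632,-.157,.062))])
cv2.imwrite('pics/w3.png',cv2.resize(im[150:400,160:480],(800,625),interpolation=cv2.INTER_CUBIC)[:600,:,::-1])
E
```

```text
5.15 [ 0.63161429 -0.15564233  0.17481537] 0.24116939394649445 58.925299644470215
[(np.float64(317.56417306468876), np.float64(245.6309280369953)), (np.float64(317.84261177025905), np.float64(218.08718993171976)), (np.float64(316.26549604940243), np.float64(199.4506325529986))]
```

View pics/w3.png

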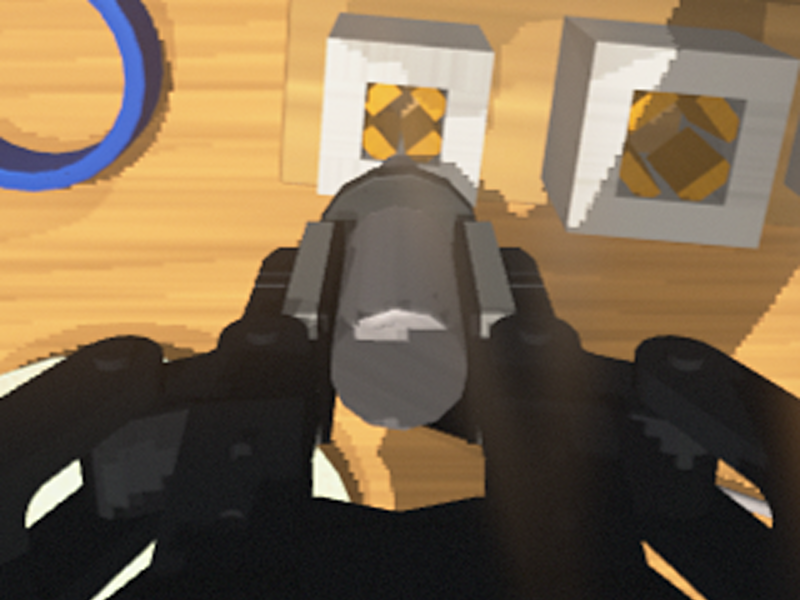

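The slim socket hole is at (404,122) in the crop, in line with the pin to within about 1 mm. Lowering.

send_rows --increments '[0,0.01,0.2,0,0,0,1,0,0,0.2,0,0,0,1,0,0,0.2,0,0,0,1,0,0,0.15,0,0,0,1,0,0,0.1,0,0,0,1,0,0,0,0,0,0,1]'

```text
time_s: 5.8
position: [0.6312, -0.1554, 0.1062]
ee_rot: [[-1.0, -0.001, 0.0], [-0.001, 1.0, 0.002], [-0.0, 0.002, -1.0]]
contact_force: [3.3, 3.4, -3.4]
grip_width: 0.238
grip_force: 58.8
```

send_rows --increments '[-0.01,0.01,0.025,0,0,0,1,0,0,0.025,0,0,0,1,0,0,0,0,0,0,1]'

```text
time_s: 6.1
position: [0.632, -0.1548, 0.103]
ee_rot: [[-1.0, -0.001, -0.0], [-0.001, 1.0, -0.0], [0.0, -0.0, -1.0]]
contact_force: [0.5, 2.4, 0.6]
grip_width: 0.242
grip_force: 58.8
```

send_rows --increments '[0,0.01,0.03,0,0,0,1,0,0,0.03,0,0,0,1,0,0,0,0,0,0,1]'

```text
time_s: 6.4
position: [0.632, -0.1541, 0.0977]
ee_rot: [[-1.0, -0.001, -0.0], [-0.001, 1.0, -0.0], [0.0, -0.0, -1.0]]
contact_force: [0.6, 1.4, -0.8]
grip_width: 0.241
grip_force: 58.9
```

send_rows --increments '[0,0,0.03,0,0,0,1,0,0,0.03,0,0,0,1,0,0,0,0,0,0,1]'

```text
time_s: 6.7
position: [0.6322, -0.1541, 0.0935]
ee_rot: [[-1.0, -0.001, 0.0], [-0.001, 1.0, -0.0], [-0.0, -0.0, -1.0]]
contact_force: [-0.4, 2.2, 3.8]
grip_width: 0.237
grip_force: 59.4
```

Resistance is starting; pushing on in small steps.

send_rows --increments '[0,0.005,0.03,0,0,0,1,0,0,0.03,0,0,0,1,0,0,0,0,0,0,1]'

```text
time_s: 7.0
position: [0.6325, -0.1541, 0.0896]
ee_rot: [[-1.0, -0.001, 0.001], [-0.001, 1.0, -0.001], [-0.001, -0.001, -1.0]]
contact_force: [-3.1, 1.2, 8.4]
grip_width: 0.24
grip_force: 60.2
```

send_rows --increments '[0,0,0.03,0,0,0,1,0,0,0.03,0,0,0,1,0,0,0,0,0,0,1]'

```text
time_s: 7.3
position: [0.6327, -0.1541, 0.0894]
ee_rot: [[-1.0, -0.001, 0.003], [-0.001, 1.0, -0.002], [-0.003, -0.002, -1.0]]
contact_force: [-12.0, 5.5, 35.6]
grip_width: 0.242
grip_force: 63.2
```

Home: it stopped hard at 35 N, with the mouth at z ≈ 0.062. Releasing and going to pin B.

send_rows --increments '[0,0,-0.045,0,0,0,1,0,0,0,0,0,0,0.47,0,0,0,0,0,0,0.47,0,0,0,0,0,0,0.47,0,0,-0.3,0,0,0,0.47,0,0,-0.4,0,0,0,0.47,0,0,-0.5,0,0,0,0.47,0,0,0,0,0,0,0.47]'

```text
time_s: 8.1
position: [0.6355, -0.155, 0.1887]
ee_rot: [[-1.0, -0.001, 0.009], [-0.001, 1.0, -0.003], [-0.009, -0.003, -1.0]]
contact_force: [0.5, -0.0, 0.5]
grip_width: 0.529
grip_force: 0.0
```

send_rows --increments '[0.375,-0.302,0,0,0,0,0.47,0.375,-0.302,0,0,0,0,0.47,0.375,-0.302,0,0,0,0,0.47,0.375,-0.302,0,0,0,0,0.47,0.375,-0.302,0,0,0,0,0.47,0.375,-0.302,0,0,0,0,0.47,0.375,-0.302,0,0,0,0,0.47,0,0,0,0,0,0,0.47]'

```text
time_s: 8.9
position: [0.4191, -0.3253, 0.1824]
ee_rot: [[-1.0, 0.005, -0.002], [0.005, 1.0, -0.0], [0.002, -0.0, -1.0]]
contact_force: [-0.5, -0.0, 0.0]
grip_width: 0.531
grip_force: 0.0
```

```bash
python3 - <<'E'
from h import *
t=optics.camera_info('top'); im=optics.read_camera('top')
cv2.imwrite('pics/top2.png',cv2.resize(im[145:265,220:460],(800,400),interpolation=cv2.INTER_CUBIC)[...,::-1])
E
```

```text
(no output)
```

View pics/top2.png

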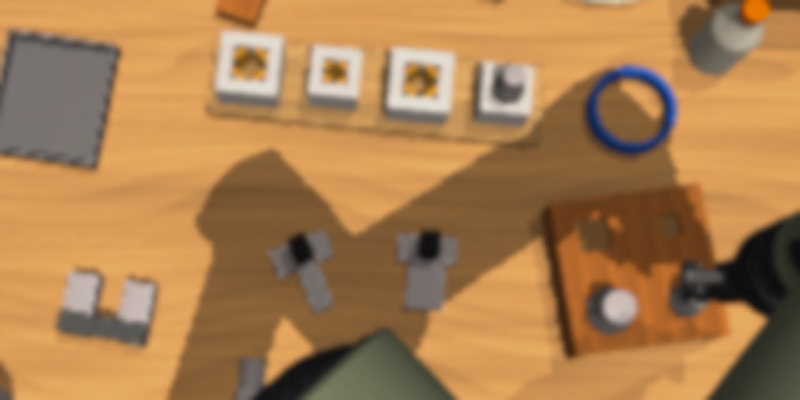

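Pin A stands in the rightmost slim socket (510,85), and the blades haven't moved. Gripping pin B.

send_rows --increments '[-0.043,0.035,0.1,0,0,0,0.47,0,0,0.3,0,0,0,0.47,0,0,0.3,0,0,0,0.47,0,0,0.3,0,0,0,0.47,0,0,0.12,0,0,0,0.47,0,0,0.11,0,0,0,0.47,0,0,0,0,0,0,1,0,0,0,0,0,0,1,0,0,0,0,0,0,1,0,0,0,0,0,0,1]'

```text
time_s: 9.95
position: [0.4262, -0.3205, 0.0856]
ee_rot: [[-1.0, -0.001, 0.001], [-0.001, 1.0, -0.001], [-0.001, -0.001, -1.0]]
contact_force: [0.4, 0.3, -1.1]
grip_width: 0.245
grip_force: 58.6
```

send_rows --increments '[0,0,-0.25,0,0,0,1,0,0,-0.35,0,0,0,1,0,0,-0.4,0,0,0,1,0,0,-0.35,0,0,0,1]'

```text
time_s: 10.35
position: [0.4258, -0.3203, 0.1948]
ee_rot: [[-1.0, -0.001, 0.001], [-0.001, 1.0, -0.001], [-0.001, -0.001, -1.0]]
contact_force: [0.9, -0.9, -1.5]
grip_width: 0.241
grip_force: 59.0
```

send_rows --increments '[-0.277,0.423,0,0,0,0,1,-0.277,0.423,0,0,0,0,1,-0.277,0.423,0,0,0,0,1,-0.277,0.423,0,0,0,0,1,-0.277,0.423,0,0,0,0,1,-0.277,0.423,0,0,0,0,1,-0.277,0.423,0,0,0,0,1,-0.277,0.423,0,0,0,0,1,-0.277,0.423,0,0,0,0,1,-0.277,0.423,0,0,0,0,1,0,0,0,0,0,0,1,0,0,0,0,0,0,1]'

```text
time_s: 11.55
position: [0.647, 0.0192, 0.1928]
ee_rot: [[-1.0, -0.003, -0.0], [-0.003, 1.0, -0.0], [0.0, -0.0, -1.0]]
contact_force: [0.6, -1.2, -1.1]
grip_width: 0.243
grip_force: 59.3
```

```bash
python3 - <<'E'
from h import *
s=r.observe(); print(s['time_s'],s['position'],s['grip_width'],s['grip_force'])
i=optics.camera_info('wrist'); im=optics.read_camera('wrist')
print(px(i,(.6474,.0174,.062)))
cv2.imwrite('pics/w4.png',cv2.resize(im[150:400,160:480],(800,625),interpolation=cv2.INTER_CUBIC)[:600,:,::-1])
E
```

```text
11.55 [0.6469733  0.01921675 0.19278331] 0.24255084643592878 59.267054200172424
(np.float64(315.88010616160454), np.float64(193.2422545770022))
```

View pics/w4.png

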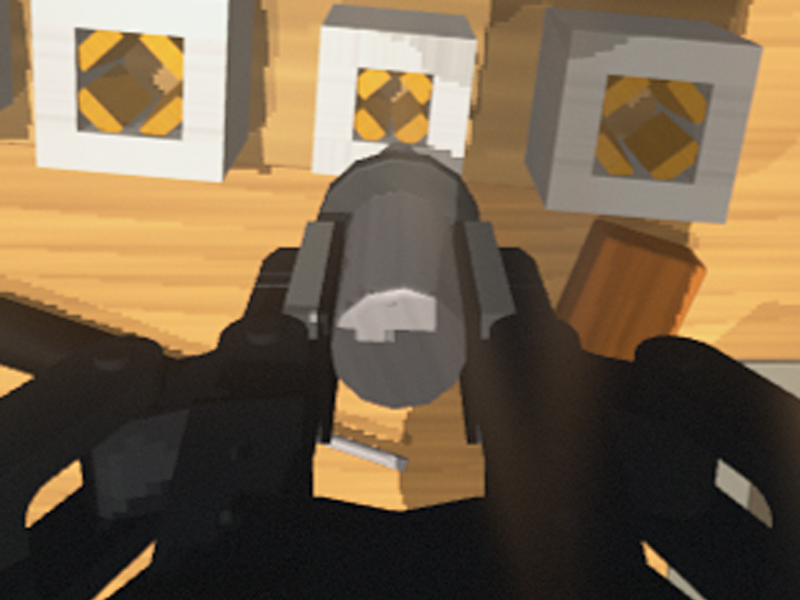

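Slim socket s2 is at (394,106) in the crop. The pin sits about 3 mm further to -x in the hand than pin A did, so I'm correcting for that and lowering.

send_rows --increments '[-0.043,-0.02,0.2,0,0,0,1,0,0,0.3,0,0,0,1,0,0,0.3,0,0,0,1,0,0,0.15,0,0,0,1,0,0,0.1,0,0,0,1,0,0,0,0,0,0,1]'

```text
time_s: 12.2
position: [0.6496, 0.0166, 0.1078]
ee_rot: [[-1.0, -0.0, -0.002], [-0.0, 1.0, 0.001], [0.002, 0.001, -1.0]]
contact_force: [0.3, 1.5, -0.5]
grip_width: 0.243
grip_force: 59.3
```

send_rows --increments '[0,0,0.03,0,0,0,1,0,0,0.03,0,0,0,1,0,0,0,0,0,0,1]'

```text
time_s: 12.5
position: [0.6503, 0.0172, 0.1044]
ee_rot: [[-1.0, -0.001, -0.0], [-0.001, 1.0, 0.0], [0.0, 0.0, -1.0]]
contact_force: [-1.8, 1.5, -0.9]
grip_width: 0.242
grip_force: 59.4
```

send_rows --increments '[0.005,0.005,0.03,0,0,0,1,0,0,0.03,0,0,0,1,0,0,0.03,0,0,0,1,0,0,0,0,0,0,1]'

```text
time_s: 12.9
position: [0.65, 0.0174, 0.0969]
ee_rot: [[-1.0, -0.001, -0.0], [-0.001, 1.0, 0.0], [0.0, 0.0, -1.0]]
contact_force: [-2.1, 2.4, 1.8]
grip_width: 0.239
grip_force: 59.8
```

send_rows --increments '[0,0,0.03,0,0,0,1,0,0,0.03,0,0,0,1,0,0,0,0,0,0,1]'

```text
time_s: 13.2
position: [0.6502, 0.0174, 0.0927]
ee_rot: [[-1.0, -0.001, 0.001], [-0.001, 1.0, 0.0], [-0.001, 0.0, -1.0]]
contact_force: [-3.8, 2.3, 6.3]
grip_width: 0.244
grip_force: 60.3
```

send_rows --increments '[0,0,0.03,0,0,0,1,0,0,0.03,0,0,0,1,0,0,0,0,0,0,1]'

```text
time_s: 13.5
position: [0.6505, 0.0173, 0.0911]
ee_rot: [[-1.0, -0.001, 0.002], [-0.001, 1.0, -0.0], [-0.002, -0.0, -1.0]]
contact_force: [-11.3, 3.1, 24.9]
grip_width: 0.24
grip_force: 62.4
```

send_rows --increments '[0,0,0.03,0,0,0,1,0,0,0,0,0,0,1]'

```text
time_s: 13.7
position: [0.6506, 0.0173, 0.091]
ee_rot: [[-1.0, -0.001, 0.003], [-0.001, 1.0, -0.001], [-0.003, -0.001, -1.0]]
contact_force: [-15.7, 3.0, 38.5]
grip_width: 0.243
grip_force: 64.0
```

Home: it stays put at 38 N. Releasing and going to stout pin C.

send_rows --increments '[0,0,-0.05,0,0,0,1,0,0,0,0,0,0,0.35,0,0,0,0,0,0,0.35,0,0,0,0,0,0,0.35,0,0,-0.3,0,0,0,0.35,0,0,-0.4,0,0,0,0.35,0,0,-0.5,0,0,0,0.35,0,0,0,0,0,0,0.35]'

```text
time_s: 14.5
position: [0.6539, 0.0167, 0.1905]
ee_rot: [[-1.0, -0.001, 0.01], [-0.001, 1.0, -0.001], [-0.01, -0.001, -1.0]]
contact_force: [0.5, -0.8, 0.8]
grip_width: 0.646
grip_force: 0.0
```

send_rows --increments '[0.329,-0.368,0,0,0,0,0.35,0.329,-0.368,0,0,0,0,0.35,0.329,-0.368,0,0,0,0,0.35,0.329,-0.368,0,0,0,0,0.35,0.329,-0.368,0,0,0,0,0.35,0.329,-0.368,0,0,0,0,0.35,0.329,-0.368,0,0,0,0,0.35,0.329,-0.368,0,0,0,0,0.35,0.329,-0.368,0,0,0,0,0.35,0,0,0,0,0,0,0.35,0,0,0,0,0,0,0.35]'

```text
time_s: 15.6
position: [0.4131, -0.2486, 0.1844]
ee_rot: [[-1.0, 0.001, -0.0], [0.001, 1.0, 0.0], [0.0, 0.0, -1.0]]
contact_force: [0.3, -0.4, -0.4]
grip_width: 0.65
grip_force: 0.0
```

send_rows --increments '[0,0.014,0.3,0,0,0,0.35,0,0,0.3,0,0,0,0.35,0,0,0.3,0,0,0,0.35,0,0,0.2,0,0,0,0.35,0,0,0.16,0,0,0,0.35,0,0,0,0,0,0,0.35,0,0,0,0,0,0,1,0,0,0,0,0,0,1,0,0,0,0,0,0,1,0,0,0,0,0,0,1]'

```text
time_s: 16.6
position: [0.4144, -0.247, 0.0849]
ee_rot: [[-1.0, -0.001, 0.002], [-0.001, 1.0, -0.001], [-0.002, -0.001, -1.0]]
contact_force: [1.2, 1.3, 2.6]
grip_width: 0.357
grip_force: 59.4
```

send_rows --increments '[0,0,-0.25,0,0,0,1,0,0,-0.35,0,0,0,1,0,0,-0.4,0,0,0,1,0,0,-0.35,0,0,0,1]'

```text
time_s: 17.0
position: [0.4131, -0.2467, 0.1934]
ee_rot: [[-1.0, -0.001, -0.0], [-0.001, 1.0, -0.0], [0.0, -0.0, -1.0]]
contact_force: [-0.2, -0.1, -1.7]
grip_width: 0.362
grip_force: 59.6
```

send_rows --increments '[-0.403,0.319,0,0,0,0,1,-0.403,0.319,0,0,0,0,1,-0.403,0.319,0,0,0,0,1,-0.403,0.319,0,0,0,0,1,-0.403,0.319,0,0,0,0,1,-0.403,0.319,0,0,0,0,1,-0.403,0.319,0,0,0,0,1,0,0,0,0,0,0,1,0,0,0,0,0,0,1]'

```text
time_s: 17.9
position: [0.6387, -0.0671, 0.1912]
ee_rot: [[-1.0, -0.003, -0.002], [-0.003, 1.0, -0.0], [0.002, -0.0, -1.0]]
contact_force: [-0.4, -0.2, -2.5]
grip_width: 0.359
grip_force: 60.0
```

```bash
python3 - <<'E'
from h import *
s=r.observe(); print(s['time_s'],s['position'],s['grip_width'],s['grip_force'])
i=optics.camera_info('wrist'); im=optics.read_camera('wrist')
print(px(i,(.640,-.0683,.062)))
cv2.imwrite('pics/w5.png',cv2.resize(im[150:400,160:480],(800,625),interpolation=cv2.INTER_CUBIC)[:600,:,::-1])
E
```

```text
17.9 [ 0.63867678 -0.06714674  0.19116244] 0.3592646908725188 59.97874081134796
(np.float64(316.61546286298665), np.float64(195.1037678327513))
```

View pics/w5.png

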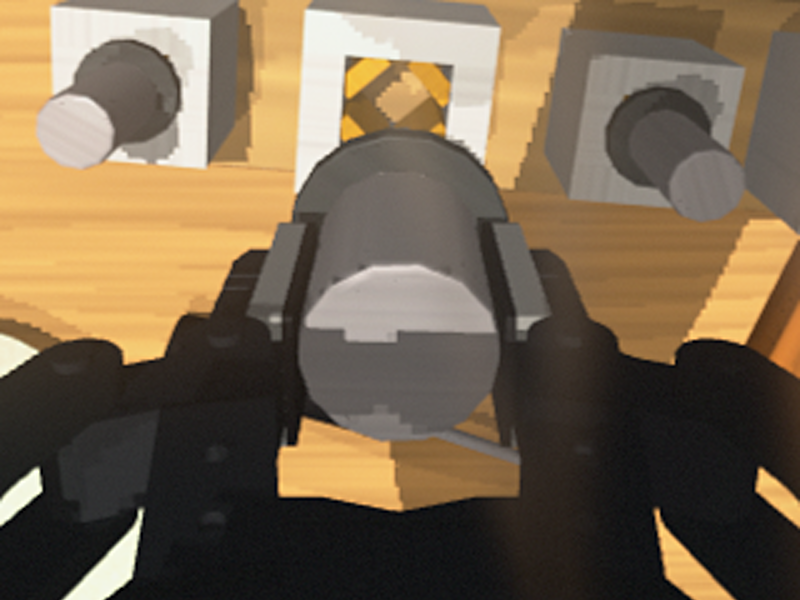

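Both slim pins are seated squarely. The stout hole is centred at about (396,105), and pin C sits about 2 mm to -x in the hand, so I'm correcting and lowering.

send_rows --increments '[-0.044,-0.015,0.2,0,0,0,1,0,0,0.3,0,0,0,1,0,0,0.3,0,0,0,1,0,0,0.15,0,0,0,1,0,0,0.1,0,0,0,1,0,0,0,0,0,0,1]'

```text
time_s: 18.55
position: [0.6415, -0.0692, 0.107]
ee_rot: [[-1.0, -0.0, -0.002], [-0.0, 1.0, 0.001], [0.002, 0.001, -1.0]]
contact_force: [-0.6, 0.8, -3.5]
grip_width: 0.36
grip_force: 59.8
```

send_rows --increments '[0,0,0.03,0,0,0,1,0,0,0.03,0,0,0,1,0,0,0,0,0,0,1]'

```text
time_s: 18.85
position: [0.6422, -0.0687, 0.1036]
ee_rot: [[-1.0, -0.001, -0.0], [-0.001, 1.0, 0.001], [0.0, 0.001, -1.0]]
contact_force: [-2.2, 3.2, -1.8]
grip_width: 0.358
grip_force: 59.9
```

send_rows --increments '[0.005,0.01,0.03,0,0,0,1,0,0,0.03,0,0,0,1,0,0,0.03,0,0,0,1,0,0,0,0,0,0,1]'

```text
time_s: 19.25
position: [0.642, -0.0685, 0.096]
ee_rot: [[-1.0, -0.001, -0.0], [-0.001, 1.0, -0.0], [0.0, -0.0, -1.0]]
contact_force: [-2.9, 0.4, 2.5]
grip_width: 0.354
grip_force: 60.0
```

send_rows --increments '[0,0,0.03,0,0,0,1,0,0,0.03,0,0,0,1,0,0,0,0,0,0,1]'

```text
time_s: 19.55
position: [0.6421, -0.0685, 0.0918]
ee_rot: [[-1.0, -0.001, 0.0], [-0.001, 1.0, -0.0], [-0.0, -0.0, -1.0]]
contact_force: [-4.5, 1.7, 5.1]
grip_width: 0.36
grip_force: 60.4
```

send_rows --increments '[0,0,0.03,0,0,0,1,0,0,0.03,0,0,0,1,0,0,0,0,0,0,1]'

```text
time_s: 19.85
position: [0.6424, -0.0685, 0.0908]
ee_rot: [[-1.0, -0.001, 0.002], [-0.001, 1.0, -0.001], [-0.002, -0.001, -1.0]]
contact_force: [-13.1, 1.9, 27.4]
grip_width: 0.359
grip_force: 63.2
```

send_rows --increments '[0,0,0.03,0,0,0,1,0,0,-0.075,0,0,0,1,0,0,0,0,0,0,0.35,0,0,0,0,0,0,0.35,0,0,0,0,0,0,0.35,0,0,-0.3,0,0,0,0.35,0,0,-0.4,0,0,0,0.35,0,0,-0.5,0,0,0,0.35,0,0,-0.1,0,0,0,0.35]'

```text
time_s: 20.75
position: [0.6452, -0.0691, 0.1988]
ee_rot: [[-1.0, -0.001, 0.008], [-0.001, 1.0, -0.002], [-0.008, -0.002, -1.0]]
contact_force: [0.6, -0.3, 0.7]
grip_width: 0.647
grip_force: 0.0
```

send_rows --increments '[0.338,0.35,-0.06,0,0,0,0.35,0.338,0.35,-0.06,0,0,0,0.35,0.338,0.35,-0.06,0,0,0,0.35,0.338,0.35,-0.06,0,0,0,0.35,0.338,0.35,-0.06,0,0,0,0.35,0.338,0.35,-0.06,0,0,0,0.35,0,0,0,0,0,0,0.35,0,0,0,0,0,0,0.35]'

```text
time_s: 21.55
position: [0.4799, 0.0999, 0.2228]
ee_rot: [[-1.0, -0.003, 0.001], [-0.003, 1.0, -0.0], [-0.001, -0.0, -1.0]]
contact_force: [0.2, 0.3, -0.1]
grip_width: 0.65
grip_force: 0.0
```

```bash
python3 - <<'E'
from h import *
s=r.observe(); print(s['time_s'],s['position'],s['ee_rot'].round(3))
i=optics.camera_info('wrist'); im=optics.read_camera('wrist')
import pickle; pickle.dump((i,im),open('w6.pkl','wb'))
cv2.imwrite('pics/w6.png',cv2.resize(im,(800,500),interpolation=cv2.INTER_CUBIC)[...,::-1])
E
```

```text
21.55 [0.47987874 0.09989936 0.2228381 ] [[-1.    -0.003  0.001]
 [-0.003  1.    -0.   ]
 [-0.001 -0.    -1.   ]]
```

View pics/w6.png

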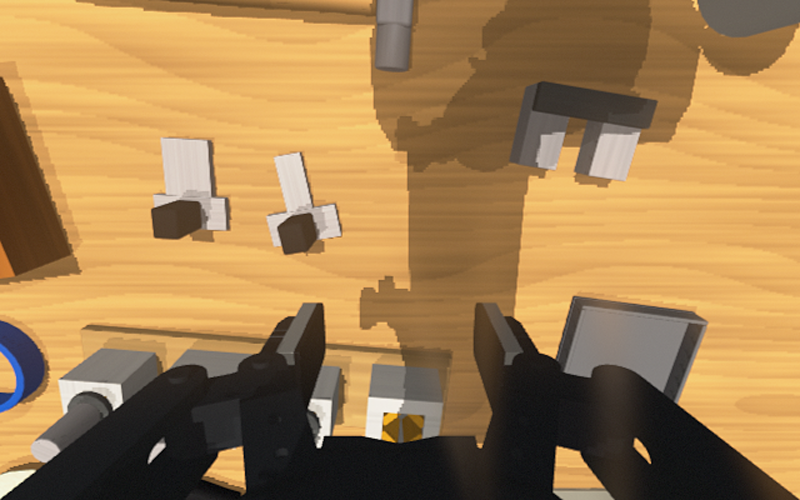

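Nothing has fallen. The narrow blade at (300,205) has turned since the earlier look (the knock), and the stop is at (580,130). I'll enlarge the parts to get precise corners.

```bash
python3 - <<'E'
from h import *
import pickle
i,im=pickle.load(open('w6.pkl','rb'))
def c(x,y,w,h): return cv2.resize(im[y:y+h,x:x+w],None,fx=10/3,fy=10/3,interpolation=cv2.INTER_CUBIC)
a=np.vstack([np.hstack([c(400,60,135,90),c(195,115,105,90)]),np.hstack([c(440,230,135,90),c(110,105,105,90)])])
cv2.imwrite('pics/z6.png',a[...,::-1]);print(a.shape)
E
```

```text
(600, 800, 3)
```

View pics/z6.png

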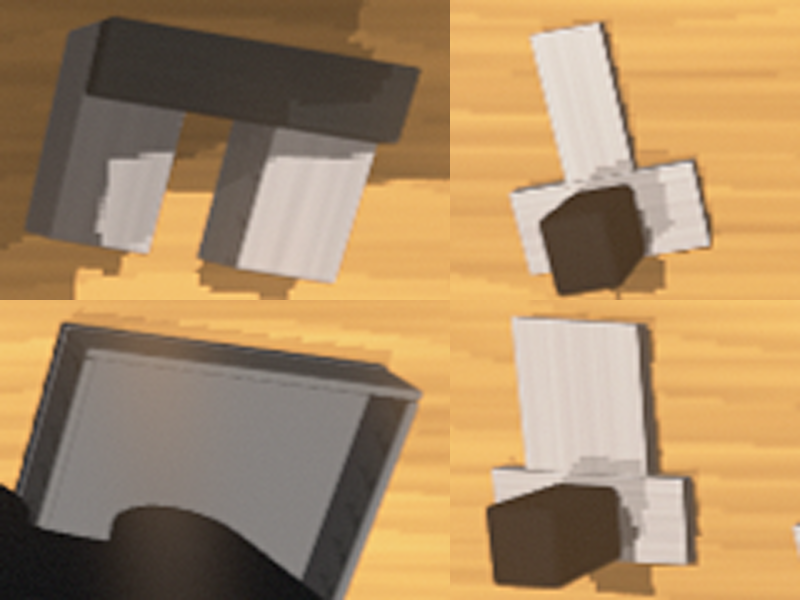

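I have the corners of the stop, both blades and the tray from the enlarged view. Fitting poses.

```bash
cat > fit.py <<'E'
from h import *
from scipy.optimize import least_squares
def fit(i,name,off,obs,g):
    def res(q):
        c,s=np.cos(q[2]),np.sin(q[2]); o=[]
        for (u,v),(x,y,z) in obs:
            a=px(i,(q[0]+c*x-s*y,q[1]+s*x+c*y,z)); o+=[a[0]-off[0]-u*.3,a[1]-off[1]-v*.3]
        return o
    f=least_squares(res,g,loss='soft_l1'); e=np.array(res(f.x)).round(1)
    print(name,f.x[:2].round(4),np.degrees(f.x[2]).round(1),'res',e.reshape(-1,2).tolist())
    return f.x
E
python3 - <<'E'
from fit import *
import pickle
i,im=pickle.load(open('w6.pkl','rb'))
P=np.pi
fit(i,'stop',(400,60),[((28,233),(0,.043,0)),((150,252),(0,.013,.03)),((200,258),(0,-.013,0)),((240,266),(0,-.013,.03)),((336,283),(0,-.043,.03)),((108,17),(.06,.043,.04)),((420,68),(.06,-.043,.04)),((68,35),(.06,.043,0))],[.45,.24,P])
def blade(n,off,w,pts,g):
    return fit(i,n,off,list(zip(pts,[(.047,w,.008),(.047,-w,.008),(0,w,.008),(0,-w,.008),(0,.03,.008),(0,-.03,.008),(-.028,-.03,.008)])),g)
blade('narrow',(195,115),.011,[(81,37),(153,22),(116,182),(184,168),(61,192),(243,160),(262,245)],[.46,.03,P])
blade('wide',(110,105),.019,[(63,18),(187,24),(75,170),(199,176),(44,168),(236,178),(238,264)],[.46,-.07,P])
fit(i,'tray',(440,230),[((65,22),(-.065,-.0575,0)),((385,65),(-.065,.0575,0)),((420,95),(-.065,.0575,.022))],[.63,.3,0])
t=optics.camera_info('top')
fit(t,'traytop',(220,145),[((12,30),(.065,.0575,.022)),((118,47),(.065,-.0575,.022)),((97,167),(-.065,-.0575,.022)),((0,155),(-.065,.0575,.022))],[.63,.3,0])
E
```

```text
stop [0.4425 0.2358] 172.3 res [[-1.3, 0.0], [0.4, 1.2], [-1.1, -0.1], [-0.5, 0.8], [0.7, -0.1], [0.7, 0.2], [1.0, -0.9], [-0.6, -0.9]]
narrow [0.4762 0.0172] 189.8 res [[-0.1, -1.0], [-0.7, -0.1], [0.6, 0.0], [0.3, 0.8], [-0.3, -0.0], [0.2, 0.3], [-0.1, -0.0]]
wide [ 0.4648 -0.0756] 177.0 res [[-0.4, -0.5], [0.2, -0.2], [0.8, 0.1], [-0.0, 0.2], [-0.4, 0.1], [-0.6, 0.2], [0.4, 0.2]]
tray [0.6301 0.3105] -8.2 res [[-0.3, -0.1], [-0.8, 0.3], [2.4, -0.1]]
traytop [0.6244 0.3004] -6.4 res [[-0.3, 0.7], [0.8, -0.4], [0.9, 0.2], [-3.7, -0.4]]
```

Narrow blade: (0.476, 0.017), yaw 189.8°. Stop: (0.4425, 0.236), yaw 172.3°. Residuals are about 1 px. Going to the narrow blade's grip.

send_rows --increments '[-0.035,-0.25,0.375,0,0,0,0.41,-0.035,-0.25,0.375,0,0,0,0.41,-0.035,-0.25,0.375,0,0,0,0.41,-0.035,-0.25,0.375,0,0,0,0.41,0,0,0,0,0,-0.11,0.41,0,0,0,0,0,-0.11,0.41,0,0,0,0,0,0,0.41,0,0,0,0,0,0,0.41]'

```text
time_s: 22.4
position: [0.4916, 0.0187, 0.1025]
ee_rot: [[-0.985, -0.17, 0.0], [-0.17, 0.985, -0.0], [-0.0, -0.0, -1.0]]
contact_force: [-0.6, 0.2, 0.5]
grip_width: 0.587
grip_force: 0.0
```

```bash
python3 - <<'E'
from h import *
s=r.observe(); print(s['position'],s['ee_rot'].round(3),s['grip_width'])
i=optics.camera_info('wrist'); im=optics.read_camera('wrist')
import pickle; pickle.dump((i,im),open('w7.pkl','wb'))
print(mv(np.array([.491,.0195,.030])-s['position'],s['ee_rot']))
print([np.array(px(i,p)).round() for p in ((.491,.0195,.048),(.43,.0092,.008))])
cv2.imwrite('pics/w7.png',im[...,::-1])
E
```

```text
[0.49163313 0.01865447 0.10251692] [[-0.985 -0.17   0.   ]
 [-0.17   0.985 -0.   ]
 [-0.    -0.    -1.   ]] 0.5871577996450771
(array([0.006, 0.012, 0.906]), 0.0)
[array([319., 226.]), array([319., 116.])]
```

View pics/w7.png

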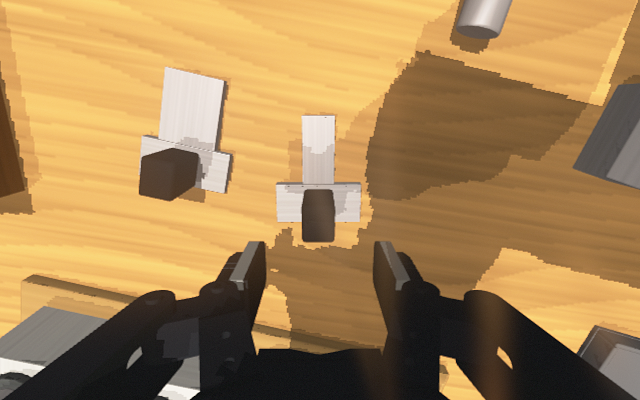

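The blade lies aligned with the tool, its tongue tip at (319,115) and grip at (318,215). Descending and gripping.

send_rows --increments '[0,0,0.25,0,0,0,0.41,0,0,0.3,0,0,0,0.41,0,0,0.25,0,0,0,0.41,0,0,0.1,0,0,0,0.41,0,0,0,0,0,0,0.41,0,0,0,0,0,0,1,0,0,0,0,0,0,1,0,0,0,0,0,0,1,0,0,0,0,0,0,1]'

```text
time_s: 23.35
position: [0.4922, 0.0193, 0.0321]
ee_rot: [[-0.985, -0.173, 0.003], [-0.173, 0.985, -0.001], [-0.003, -0.001, -1.0]]
contact_force: [-0.5, -1.0, 6.2]
grip_width: 0.225
grip_force: 59.7
```

send_rows --increments '[0,0,-0.1,0,0,0,1,0,0,-0.15,0,0,0,1,0,0,-0.12,0,0,0,1,-0.149,0.498,0,0,0,0,1,-0.149,0.498,0,0,0,0,1,-0.149,0.498,0,0,0,0,1,-0.149,0.498,0,0,0,0,1,-0.149,0.498,0,0,0,0,1,0,0,0,0,0,0.13,1,0,0,0,0,0,0.13,1,0,0,0,0,0,0.13,1,0,0,0,0,0,0,1]'

```text
time_s: 24.55
position: [0.5151, 0.2263, 0.0611]
ee_rot: [[-0.991, 0.131, 0.0], [0.131, 0.991, 0.0], [-0.0, 0.0, -1.0]]
contact_force: [0.6, 0.3, -1.2]
grip_width: 0.227
grip_force: 59.5
```

```bash
python3 - <<'E'
from h import *
s=r.observe(); print(s['position'],s['ee_rot'].round(3),s['grip_width'],s['grip_force'])
i=optics.camera_info('wrist'); im=optics.read_camera('wrist')
import pickle; pickle.dump((i,im),open('w8.pkl','wb'))
a=np.radians(172.3);m=np.array([.4425,.2358]);d=np.array([np.cos(a),np.sin(a)]);n=np.array([-d[1],d[0]])
for x,y,z in ((0,.013,0),(0,-.013,0),(0,.013,.03),(0,-.013,.03)): print(np.array(px(i,[*(m+d*x+n*y),z])).round(1))
cv2.imwrite('pics/w8.png',cv2.resize(im[0:250,160:480],(768,600),interpolation=cv2.INTER_CUBIC)[...,::-1])
E
```

```text
[0.51509568 0.22627741 0.06105513] [[-0.991  0.131  0.   ]
 [ 0.131  0.991  0.   ]
 [-0.     0.    -1.   ]] 0.2267341176392556 59.49087381362915
[294.1  98.6]
[341.1  98.7]
[289.4  97.9]
[345.3  98.1]
```

View pics/w8.png

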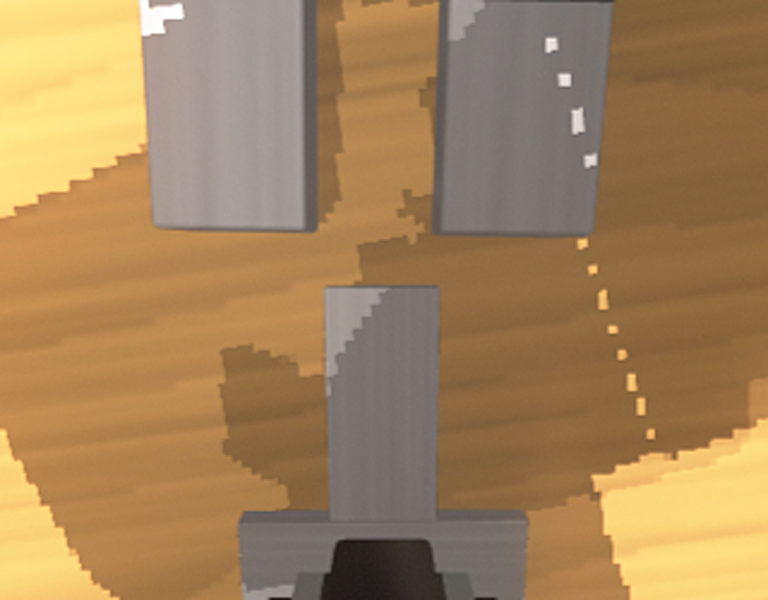

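The gap mouth is at x = 316 to 432 in the crop, and the tongue at 327 to 438. The tongue is about 2 mm too far right and about 1.3° off. Correcting, then lowering to the table.

send_rows --increments '[0,-0.045,0,0,0,0.027,1,0,0,0.1,0,0,0,1,0,0,0.15,0,0,0,1,0,0,0.1,0,0,0,1,0,0,0,0,0,0,1]'

```text
time_s: 25.1
position: [0.5142, 0.2222, 0.0318]
ee_rot: [[-0.988, 0.153, -0.001], [0.153, 0.988, -0.0], [0.001, -0.001, -1.0]]
contact_force: [-2.8, 0.1, 4.9]
grip_width: 0.223
grip_force: 60.9
```

send_rows --increments '[0.06,0,-0.008,0,0,0,1,0.06,0,0,0,0,0,1,0.06,0,0,0,0,0,1,0.06,0,0,0,0,0,1,0,0,0,0,0,0,1]'

```text
time_s: 25.6
position: [0.4945, 0.2255, 0.0329]
ee_rot: [[-0.988, 0.152, -0.001], [0.152, 0.988, -0.0], [0.001, -0.0, -1.0]]
contact_force: [0.8, -0.4, -1.8]
grip_width: 0.223
grip_force: 60.1
```

send_rows --increments '[0.06,0,0,0,0,0,1,0.06,0,0,0,0,0,1,0.06,0,0,0,0,0,1,0,0,0,0,0,0,1]'

```text
time_s: 26.0
position: [0.4804, 0.2276, 0.033]
ee_rot: [[-0.988, 0.153, -0.001], [0.153, 0.988, -0.0], [0.001, -0.0, -1.0]]
contact_force: [-0.1, -0.2, -3.2]
grip_width: 0.223
grip_force: 60.1
```

```bash
python3 - <<'E'
from h import *
s=r.observe(); print(s['position'])
i=optics.camera_info('wrist'); im=optics.read_camera('wrist')
cv2.imwrite('pics/w9.png',cv2.resize(im[0:250,160:480],(768,600),interpolation=cv2.INTER_CUBIC)[...,::-1])
E
```

```text
[0.48040974 0.22759586 0.03299717]
```

View pics/w9.png

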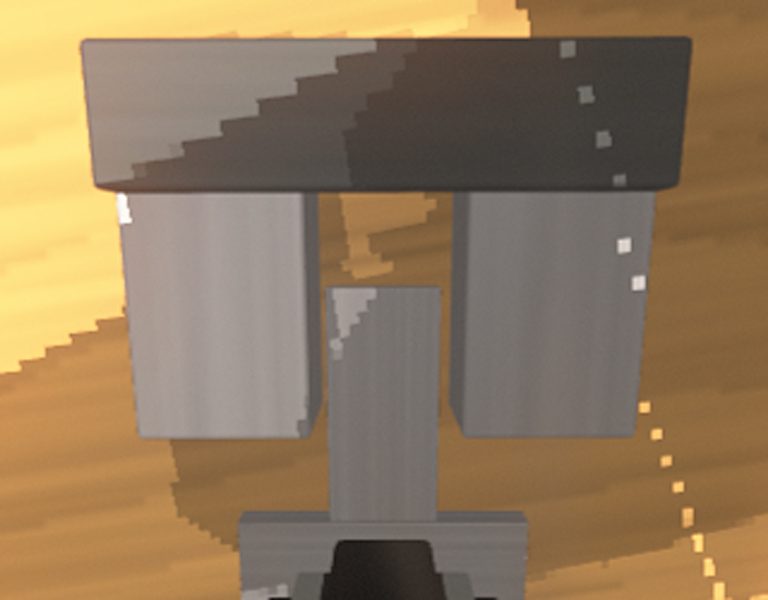

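The tongue is centred in the gap and parallel to it (327 to 438, between 320 and 450), with about 2 cm to go.

send_rows --increments '[0.06,0,0,0,0,0,1,0.06,0,0,0,0,0,1,0.05,0,0,0,0,0,1,0.02,0,0,0,0,0,1,0,0,0,0,0,0,1]'

```text
time_s: 26.55
position: [0.4661, 0.23, 0.0331]
ee_rot: [[-0.988, 0.153, -0.0], [0.153, 0.988, -0.0], [0.0, -0.0, -1.0]]
contact_force: [-0.6, 0.5, -2.6]
grip_width: 0.22
grip_force: 60.1
```

send_rows --increments '[0.025,0,0.006,0,0,0,1,0.025,0,0,0,0,0,1,0,0,0,0,0,0,1]'

```text
time_s: 26.85
position: [0.4621, 0.2305, 0.0325]
ee_rot: [[-0.988, 0.153, -0.001], [0.153, 0.988, -0.0], [0.0, -0.0, -1.0]]
contact_force: [0.0, 0.5, -2.9]
grip_width: 0.222
grip_force: 60.1
```

send_rows --increments '[0.02,0,0,0,0,0,1,0,0,0,0,0,0,1]'

```text
time_s: 27.05
position: [0.4608, 0.2308, 0.0326]
ee_rot: [[-0.988, 0.153, -0.0], [0.153, 0.988, -0.0], [0.0, -0.0, -1.0]]
contact_force: [0.3, -0.5, -1.3]
grip_width: 0.227
grip_force: 60.1
```

send_rows --increments '[0.015,0,0.006,0,0,0,1,0,0,0,0,0,0,1]'

```text
time_s: 27.25
position: [0.4596, 0.231, 0.0321]
ee_rot: [[-0.988, 0.153, -0.0], [0.153, 0.988, -0.0], [0.0, -0.0, -1.0]]
contact_force: [-0.0, 0.1, -2.6]
grip_width: 0.225
grip_force: 60.1
```

send_rows --increments '[0.015,0,0,0,0,0,1,0,0,0,0,0,0,1]'

```text
time_s: 27.45
position: [0.4584, 0.2311, 0.0321]
ee_rot: [[-0.988, 0.153, -0.0], [0.153, 0.988, -0.0], [0.0, -0.0, -1.0]]
contact_force: [-0.3, -0.8, -1.9]
grip_width: 0.223
grip_force: 60.1
```

send_rows --increments '[0.015,0,0,0,0,0,1,0,0,0,0,0,0,1]'

```text
time_s: 27.65
position: [0.458, 0.2313, 0.0323]
ee_rot: [[-0.988, 0.153, 0.001], [0.153, 0.988, -0.0], [-0.001, -0.0, -1.0]]
contact_force: [2.0, -0.7, -3.7]
grip_width: 0.224
grip_force: 59.9
```

send_rows --increments '[0,0,0.012,0,0,0,1,0.015,0,0,0,0,0,1,0,0,0,0,0,0,1]'

```text
time_s: 27.95
position: [0.458, 0.2314, 0.032]
ee_rot: [[-0.988, 0.153, 0.004], [0.153, 0.988, -0.0], [-0.004, 0.0, -1.0]]
contact_force: [5.0, -1.8, 3.1]
grip_width: 0.224
grip_force: 60.6
```

The shoulders are against the stop: there's no further travel at 5 N and the blade lies on the table. Releasing and moving to the wide blade.

send_rows --increments '[-0.008,0,0,0,0,0,1,0,0,0,0,0,0,0.41,0,0,0,0,0,0,0.41,0,0,0,0,0,0,0.41,0,0,-0.2,0,0,0,0.41,0,0,-0.3,0,0,0,0.41,0,0,-0.3,0,0,0,0.41,0,0,-0.3,0,0,0,0.41]'

```text
time_s: 28.75
position: [0.4558, 0.2315, 0.1196]
ee_rot: [[-0.988, 0.153, -0.002], [0.153, 0.988, 0.0], [0.002, -0.0, -1.0]]
contact_force: [0.4, 0.4, 0.9]
grip_width: 0.594
grip_force: 0.0
```

send_rows --increments '[-0.1225,-0.537,0,0,0,0,0.41,-0.1225,-0.537,0,0,0,0,0.41,-0.1225,-0.537,0,0,0,0,0.41,-0.1225,-0.537,0,0,0,0,0.41,-0.1225,-0.537,0,0,0,0,0.41,-0.1225,-0.537,0,0,0,0,0.41,-0.1225,-0.537,0,0,0,0,0.41,0,0,0,0,0,-0.129,0.41,0,0,0,0,0,0,0.41,0,0,0,0,0,0,0.41]'

```text
time_s: 29.75
position: [0.4779, -0.0756, 0.1189]
ee_rot: [[-0.999, 0.054, -0.001], [0.054, 0.999, 0.001], [0.001, 0.001, -1.0]]
contact_force: [-0.1, 0.3, 0.4]
grip_width: 0.59
grip_force: 0.0
```

```bash
python3 - <<'E'
from h import *
s=r.observe(); print(s['time_s'],s['position'],s['ee_rot'].round(3))
i=optics.camera_info('wrist'); im=optics.read_camera('wrist')
a=np.radians(177);d=np.array([np.cos(a),np.sin(a)]);n=np.array([-d[1],d[0]]);m=np.array([.4648,-.0756])
print([np.array(px(i,[*(m+d*x+n*y),.008])).round(1) for x,y in ((.047,.019),(.047,-.019),(0,.03),(0,-.03))])
print(mv([.4798-s['position'][0],-.0764-s['position'][1],.032-s['position'][2]],s['ee_rot']))
# bright-metal mask bounding rows for the tongue
hsv=cv2.cvtColor(im,cv2.COLOR_RGB2HSV); mk=((hsv[...,1]<60)&(hsv[...,2]>90)).astype(np.uint8)
nl,l,st,c=cv2.connectedComponentsWithStats(mk)
print([(x.tolist(),cc.round(0).tolist()) for x,cc in zip(st[1:],c[1:]) if x[4]>800])
for w in (slice(60,130),): print([ (rr,np.flatnonzero(mk[rr,200:450])[[0,-1]]+200) for rr in range(70,240,10) if mk[rr,200:450].any()])
E
```

```text
29.75 [ 0.47789486 -0.07563671  0.1188504 ] [[-0.999  0.054 -0.001]
 [ 0.054  0.999  0.001]
 [ 0.001  0.001 -1.   ]]
[array([290. , 118.9]), array([343.5, 118.8]), array([277. , 183.2]), array([356.9, 183.1])]
(array([-0.026, -0.009,  1.086]), 0.0)
[([550, 0, 51, 22, 858], [575.0, 9.0]), ([276, 118, 80, 100, 5258], [316.0, 167.0]), ([440, 356, 45, 44, 1128], [456.0, 382.0])]
[(120, array([290, 341])), (130, array([290, 341])), (140, array([290, 341])), (150, array([290, 341])), (160, array([290, 341])), (170, array([291, 341])), (180, array([291, 340])), (190, array([277, 354])), (200, array([277, 354])), (210, array([277, 354]))]
```

The blade mask matches the prediction to about 1 px. Gripping it.

send_rows --increments '[-0.026,-0.012,0.3,0,0,0,0.41,0,0,0.3,0,0,0,0.41,0,0,0.3,0,0,0,0.41,0,0,0.15,0,0,0,0.41,0,0,0.03,0,0,0,0.41,0,0,0,0,0,0,0.41,0,0,0,0,0,0,1,0,0,0,0,0,0,1,0,0,0,0,0,0,1,0,0,0,0,0,0,1]'

```text
time_s: 30.8
position: [0.4818, -0.0777, 0.034]
ee_rot: [[-0.999, 0.052, 0.002], [0.052, 0.999, -0.001], [-0.002, -0.001, -1.0]]
contact_force: [-0.1, -0.5, 5.7]
grip_width: 0.228
grip_force: 59.8
```

send_rows --increments '[0,0,-0.15,0,0,0,1,0,0,-0.3,0,0,0,1,0,0,-0.4,0,0,0,1,0,0,-0.3,0,0,0,1]'

```text
time_s: 31.2
position: [0.4806, -0.0773, 0.1269]
ee_rot: [[-0.999, 0.053, 0.001], [0.053, 0.999, -0.0], [-0.001, -0.0, -1.0]]
contact_force: [-0.1, 0.3, -1.8]
grip_width: 0.228
grip_force: 58.7
```

send_rows --increments '[-0.19,0.485,0,0,0,0,1,-0.19,0.485,0,0,0,0,1,-0.19,0.485,0,0,0,0,1,-0.19,0.485,0,0,0,0,1,-0.19,0.485,0,0,0,0,1,-0.19,0.485,0,0,0,0,1,-0.19,0.485,0,0,0,0,1,-0.19,0.485,0,0,0,0,1,-0.19,0.485,0,0,0,0,1,-0.19,0.485,0,0,0,0,1,0,0,0,0,0,0.1,1,0,0,0,0,0,0,1]'

```text
time_s: 32.4
position: [0.6521, 0.3032, 0.1245]
ee_rot: [[-0.992, 0.129, -0.001], [0.129, 0.992, -0.001], [0.001, -0.001, -1.0]]
contact_force: [-0.2, -0.3, -1.8]
grip_width: 0.222
grip_force: 59.2
```

```bash
python3 - <<'E'
from h import *
s=r.observe(); print(s['time_s'],s['position'],s['ee_rot'].round(3),s['grip_width'],s['grip_force'])
i=optics.camera_info('wrist'); im=optics.read_camera('wrist')
a=np.radians(-7.5);d=np.array([np.cos(a),np.sin(a)]);n=np.array([-d[1],d[0]]);m=np.array([.628,.305])
for y in (.0575,-.0575): print('near rim/outer base',[np.array(px(i,[*(m+d*x+n*y),z])).round(1) for x,z in ((-.065,.022),(-.065,0))])
hsv=cv2.cvtColor(im,cv2.COLOR_RGB2HSV); wood=((hsv[...,1]>70)&(hsv[...,2]>60))
# wood -> non-wood transitions
for rr in (60,80,100,120,140,160): 
    e=np.flatnonzero(np.diff(wood[rr].astype(int))); print(rr,e)
for cc in (230,260,380,400): print('col',cc,np.flatnonzero(np.diff(wood[:,cc].astype(int)))[:6])
E
```

```text
32.4 [0.65214332 0.30324678 0.12447571] [[-0.992  0.129 -0.001]
 [ 0.129  0.992 -0.001]
 [ 0.001 -0.001 -1.   ]] 0.22195344126865227 59.22573387622833
near rim/outer base [array([403.1,  74.5]), array([395.6,  77. ])]
near rim/outer base [array([229.2,  74.2]), array([237.2,  76.7])]
60 []
80 [238 407]
100 [238 397 401 406]
120 [240 395 399 405]
140 [241 394 398 403]
160 [242 247 248 249 250 392 397 402]
col 230 [294]
col 260 [ 74 252 273]
col 380 [ 75  81  82 235 249 252]
col 400 [ 75  80 117 118 119 187]
```

The tray edges match the prediction (centre about 3 mm further to +y) and are parallel to the tool. Lowering.

send_rows --increments '[0,0.035,0.2,0,0,0,1,0,0,0.3,0,0,0,1,0,0,0.3,0,0,0,1,0,0,0.15,0,0,0,1,0,0,0.05,0,0,0,1,0,0,0,0,0,0,1]'

```text
time_s: 33.05
position: [0.6529, 0.3044, 0.0444]
ee_rot: [[-0.991, 0.131, -0.001], [0.131, 0.991, -0.0], [0.001, -0.0, -1.0]]
contact_force: [-0.5, -0.6, -1.5]
grip_width: 0.222
grip_force: 59.2
```

send_rows --increments '[0,0,0.025,0,0,0,1,0,0,0.025,0,0,0,1,0,0,0,0,0,0,1]'

```text
time_s: 33.35
position: [0.6534, 0.3051, 0.0414]
ee_rot: [[-0.991, 0.13, 0.001], [0.13, 0.991, 0.0], [-0.001, 0.0, -1.0]]
contact_force: [0.5, 0.0, -1.7]
grip_width: 0.221
grip_force: 59.2
```

send_rows --increments '[0,0,0.025,0,0,0,1,0,0,0.02,0,0,0,1,0,0,0,0,0,0,1]'

```text
time_s: 33.65
position: [0.6534, 0.3052, 0.038]
ee_rot: [[-0.991, 0.13, 0.001], [0.13, 0.991, 0.0], [-0.001, 0.0, -1.0]]
contact_force: [-0.6, -0.2, 3.8]
grip_width: 0.22
grip_force: 59.8
```

send_rows --increments '[0,0,0,0,0,0,0.41,0,0,0,0,0,0,0.41,0,0,0,0,0,0,0.41,0,0,-0.2,0,0,0,0.41,0,0,-0.35,0,0,0,0.41,0,0,-0.45,0,0,0,0.41,0,0,-0.45,0,0,0,0.41,0,0,-0.45,0,0,0,0.41]'

```text
time_s: 34.45
position: [0.6531, 0.305, 0.192]
ee_rot: [[-0.991, 0.131, 0.001], [0.131, 0.991, 0.0], [-0.001, 0.0, -1.0]]
contact_force: [-0.8, 0.7, -0.7]
grip_width: 0.587
grip_force: 0.0
```

send_rows --increments '[0.45,-0.05,0,0,0,0,0.41,0.45,-0.05,0,0,0,0,0.41,0.45,-0.05,0,0,0,0,0.41,0.45,-0.05,0,0,0,0,0.41,0.2,-0.05,0,0,0,0,0.41,0,0,0,0,0,0,0.41,0,0,0,0,0,0,0.41]'

```text
time_s: 35.15
position: [0.4927, 0.3064, 0.1906]
ee_rot: [[-0.991, 0.13, 0.002], [0.13, 0.991, 0.001], [-0.002, 0.001, -1.0]]
contact_force: [0.4, 0.1, 0.1]
grip_width: 0.592
grip_force: 0.0
```

```bash
python3 - <<'E'
from h import *
s=r.observe(); print(s['time_s'],s['position'],s['ee_rot'].round(3)[:,0])
i=optics.camera_info('wrist'); im=optics.read_camera('wrist'); g=cv2.cvtColor(im,cv2.COLOR_RGB2HSV)
a=np.radians(171.2);d=np.array([np.cos(a),np.sin(a)]);n=np.array([-d[1],d[0]]);m=np.array([.4425,.2358])
f=lambda x,y,z:np.array(px(i,[*(m+d*x+n*y),z])).round(1)
print('mouth cheeks top',[f(0,y,.03) for y in (.043,.013,-.013,-.043)],'base',[f(0,y,0) for y in (.043,-.043)])
print('blade head front/back',[f(x,y,.008) for x in (0,-.028) for y in (.03,-.03)], 'grip top',f(-.015,0,.048))
# column profiles (brightness/sat) across the mouth at the two cheeks
for y in (.022,-.022):
    u,v=f(0,y,.008).astype(int); print(u,v,[(rr,im[rr,u].tolist()) for rr in range(v-12,v+26,2)])
np.save('w10.npy',im)
E
```

```text
35.15 [0.49268746 0.30638747 0.1906159 ] [-0.991  0.13  -0.002]
mouth cheeks top [array([180.6, 137.4]), array([215.2, 138.2]), array([245.1, 138.9]), array([279.5, 139.7])] base [array([193.3, 134.1]), array([283.1, 136.2])]
blade head front/back [array([204.1, 135.3]), array([268.3, 136.8]), array([206.3, 164.8]), array([268.9, 166.2])] grip top [225.5 159.1]
212 135 [(123, [132, 124, 118]), (125, [131, 123, 118]), (127, [133, 126, 121]), (129, [134, 126, 120]), (131, [136, 128, 121]), (133, [135, 126, 121]), (135, [135, 126, 120]), (137, [126, 117, 112]), (139, [136, 128, 122]), (141, [133, 125, 118]), (143, [135, 126, 121]), (145, [116, 105, 102]), (147, [117, 108, 103]), (149, [114, 104, 98]), (151, [117, 109, 103]), (153, [120, 112, 105]), (155, [124, 114, 107]), (157, [133, 122, 117]), (159, [141, 132, 124])]
259 136 [(124, [134, 126, 121]), (126, [132, 124, 120]), (128, [133, 125, 121]), (130, [134, 127, 121]), (132, [135, 127, 123]), (134, [134, 125, 121]), (136, [134, 126, 122]), (138, [123, 117, 112]), (140, [138, 130, 124]), (142, [130, 121, 117]), (144, [131, 123, 119]), (146, [131, 123, 118]), (148, [134, 125, 120]), (150, [130, 121, 116]), (152, [133, 124, 117]), (154, [132, 124, 118]), (156, [130, 121, 116]), (158, [132, 124, 118]), (160, [135, 126, 121])]
```

No wood colour shows between either cheek and the blade head (only an edge line at row 137), so both shoulders are flush. The arm is clear, so I'm handing in.

```bash
python3 -c "
from bench import ticket
print(ticket.sign_off())"
```

```text
the job is handed in; nothing more can be done
None
```

The job is handed in after 35 s of robot time: all three pins are pressed home, the narrow blade is flush in the stop, and the wide blade is laid flat, grip up, in the tray. The seating of the stout pin and the wide blade's place in the tray rest on force and height readings, as I had no pictures left to look again.

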